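# Fill the stud jar through the funnel

### The job

Take the steel scoop by its handle and pour all six brass studs through the funnel into the jar standing under it. Then set the empty scoop gently back down on the bench, flat and upright. Leave the jar standing under the funnel and the other things on the bench where they are.

Things in the scene. Friction and masses are not known exactly. Their poses are not given: they have to be found in the camera images.
- scoop: steel scoop holding the studs, 122 mm long (x), 66 wide (y), walls 36 high; open at top and at its mouth (-x end); floor 3 thick, ramp up 7 degrees from x=-30 to the lip. Wooden handle bar above it along x, from x=-14 to +68, 14 wide (y), 16 tall, its middle 80 above the underside, joined to the back wall by an upright. Origin: centre of underside, z up when flat. 0.24 kg empty. All in mm
- scoop_grip (a point): point in the middle of the scoop's handle bar, over the scoop's centre of mass: 15 mm to +x and 80 mm above the scoop's origin; axes as the scoop's
- scoop_lip (a point): middle of the scoop's pouring lip, 66 mm to -x and 8 mm above the scoop's origin; axes as the scoop's; the mouth is 60 mm wide inside
- stand: funnel stand fixed to the bench: round grey foot plate, diameter 170 mm, 9 mm thick, a thin post, and an aluminium funnel held upright over the plate's centre. Origin: centre of its underside, on the bench, z up. The spout (37 mm bore) ends 90 mm above the bench; the cone runs from 108 mm up to 174 mm
- funnel_top (a point): centre of the funnel's mouth, on the rim plane, 174 mm above the bench; the mouth is 160 mm across inside
- jar: clear narrow jar standing on the stand's foot plate under the spout: outside diameter 58 mm, 75 mm tall, wall and floor 3 mm. Origin: centre of its underside, z up
- stud0: one of six chunky brass ball-head studs in the scoop, 14 mm ball on a 13 mm flange, 17 mm tall, 16 g; origin: centre of the flange's underside, z towards the ball
- stud1: one of six chunky brass ball-head studs in the scoop, 14 mm ball on a 13 mm flange, 17 mm tall, 16 g; origin: centre of the flange's underside, z towards the ball
- stud2: one of six chunky brass ball-head studs in the scoop, 14 mm ball on a 13 mm flange, 17 mm tall, 16 g; origin: centre of the flange's underside, z towards the ball
- stud3: one of six chunky brass ball-head studs in the scoop, 14 mm ball on a 13 mm flange, 17 mm tall, 16 g; origin: centre of the flange's underside, z towards the ball
- stud4: one of six chunky brass ball-head studs in the scoop, 14 mm ball on a 13 mm flange, 17 mm tall, 16 g; origin: centre of the flange's underside, z towards the ball
- stud5: one of six chunky brass ball-head studs in the scoop, 14 mm ball on a 13 mm flange, 17 mm tall, 16 g; origin: centre of the flange's underside, z towards the ball
- brush: a wooden-handled brush, 160 mm long, lying flat; not part of the job; origin on its underside
- twine: an upright reel of tan twine, 56 mm wide and 70 mm tall; not part of the job; origin on its underside, at its centre
- tin: a blue tin of 84 mm diameter, 110 mm tall; not part of the job; origin on its underside, at its centre
- glass: an empty drinking glass, 72 mm wide and 90 mm tall; not part of the job; origin on its underside, at its centre
- hammer: a wooden-handled hammer, 270 mm long, lying flat; not part of the job; origin on its underside
- awl: a small driver with a handle, 150 mm long, lying flat; not part of the job; origin on its underside
Mind the look-alikes: they are no part of the job. Leave any red look-alike of the jar alone. What is shaped like the scoop but orange is not meant.

How it is judged:
By the outcome, as a careful person would: the job done as asked, in the order asked, and still so for the second after the job is handed in, with the robot touching nothing.
It also fails if it takes over 67 s, if anything falls off the work surface, if the arm or the gripper's body presses on something with over 40 N, if the wrist force passes 120 N, or if a joint passes its speed limit or range.

### The arm

A 7-joint arm with a two-finger parallel gripper is mounted at the origin on the work surface. World frame = base frame: x ahead of the robot, y to its left, z up, the work surface at z = 0. Lengths are in mm, angles in rad, forces in N, time in s.
With the tool pointing down it reaches from about 400 to 875 mm from the base axis. Payload 4.4 kg.
Tool frame: the origin (TCP) lies between the finger pads; the fingertips stand ahead of it and the grasp point (between the pads) lies 2 mm behind it (robot.nose_length is the z of the fingertips in the tool frame, in mm); z points along the fingers, y is the line along which they close (so a half turn about z gives the same grasp; the last joint's range is limited). The gripper opens to 85 mm and grips with 20 to 120 N. Pads are 22 mm wide; open, the fingers measure 114 mm over their backs; the gripper's body (76 mm by 85 mm) begins 54 mm behind the grasp point. The pads swing forward as they close: fully open they stand 13 mm farther back than shut.
Start: joints at [-1.294, 0.628, 0.038, 1.517, -0.027, 0.996, -0.02], TCP at [218.459, 612.204, 248.313] pointing down, gripper open.
Joint ranges: [-3.06, 3.06], [-0.37, 2.12], [-1.25, 1.32], [0.18, 2.47], [-1.1, 4.24], [0.23, 1.98], [-2.94, 2.94]. Speed limits (rad/s): [2.57, 2.57, 3.14, 3.14, 3.14, 3.14, 3.14].

### API

Orientations are given as a unit quaternion [x, y, z, w].
In Python, from workcell import monitor, vision, robot gives the robot as it stands.
- The arm moves only by the tool arm_command, never from a script. Its argument "moves" is a list of rows, each a list of 7 numbers: the finger opening in mm, from 0 to 85.4, then the shift along the world's x, y, z in mm, then the turn, a rotation vector about the world's x, y, z in degrees. In form: [[claw, tx, ty, tz, ax, ay, az], ...]. A call has 1 to 20 rows; each row is the pose to reach, as a shift and turn from the pose commanded when the call began; what a row does not reach only later rows make up. A row lasts 1/10 s, in which the tool goes at most 50 mm and 8.59 degrees, less where a joint would pass 70% of its speed; a pose out of reach is approached as far as the arm can. A call with a gripper value outside its range is refused whole. The fingers move at their own pace and stop on an object; "squeeze" is the grip in N (left out, the last holds). Time passes only in rows, so rows that repeat a pose let the fingers close. It gives the time, the measured TCP pose, the force, the opening and the grip force at its end, in the units of the state.
- monitor.get_state(): the state, without advancing time (a new reading comes with each control period).
- vision.snapshot(name): name is "side" or "top"; returns the picture (480x640x3 uint8, red, green, blue); there is no depth.
- vision.get_calibration(name): a dict with "mtx" (3x3 intrinsics, pixels), "k1" (the pictures are not rectified: a ray, as slopes to the right and down, at radius r is drawn at 1 + k1 r^2 times it, then the intrinsics apply), "xyz" and "attitude" of the camera in the world. Camera axes: x right, y up, looking along -z (the intrinsics and any distortion apply to the point x, -y, -z); pixel columns grow to the right and rows downward; lengths in mm; the calibration is good to about 2 mm. A picture is of the moment at which its call begins. get_calibration takes no time and is no camera call.
- robot.hand_in(): hands the job in; it is judged then, once.
Trained networks look in the newest picture that a camera, given by its name, has taken for a name from the list of things; names that differ only in an ending like _2 or _b are one class to them, and where a whole thing is asked for, a point or a joint stands for the part that bears it (a point fixed in the world has none). Each returns a list of dicts, best first, with "confidence" (0 to 1); they miss things now and then, are a little off and sometimes report something else, mostly with a low value. They report only what shows in the picture. A call takes as long as a camera call. They do not tell look-alikes from the thing itself.
- vision.find_in(camera, name): "rect" ([left, top, width, height] as shares, 0 to 1, of the picture: columns of its width, rows of its height, round what is visible of it).
- vision.trace(camera, name): "mask" (480x640 bool, what is visible of it) and "rect" ([left, top, width, height] as shares, 0 to 1, of the picture: columns of its width, rows of its height, round what is visible of it).
The state is a dict: "time_s": time; "q": joint angles; "joint_velocities": joint speeds; "tau": joint torques, N m; "ee_pos": TCP position; "orientation": TCP orientation; "force": force on the tool from outside, world axes, zero at the start; "ft_torque": the same for the moment, N m; "finger_gap": finger opening in mm; "grip_force": force on a finger pad.
Only numpy, scipy, OpenCV 4.12 (cv2) and the standard library are available. Lean on these libraries where they do the work, as an engineer would, in place of code of your own. Each camera call takes 0.05 s, during which the arm holds its last target. There are 200 camera calls.

## Working session

There is one attempt and no reset: what is moved stays moved. The work goes in short steps, Python scripts to look and compute and a tool call to move; the robot and the scene stay as the last step left them, time stands still between calls to the robot, and variables do not carry over. Pictures are saved under pics/ and viewed, at most 10 in all, crops included, and the job is handed in when it is done.

Besides the shell and the picture viewer there is one more tool, called after "Emit:" in YAML: its name, and indented under it one key for each argument. arm_command: Moves the arm, as the interface text tells. Its arguments: {"type":"object","properties":{"moves":{"type":"array"},"squeeze":{"type":"number"}},"required":["moves"]}

```bash
mkdir -p pics
cat > h.py <<'E'
import numpy as np, cv2
from scipy.spatial.transform import Rotation as R
from workcell import monitor, vision, robot
def cal(n):
    c=vision.get_calibration(n); return np.array(c['mtx']),c['k1'],np.array(c['xyz']),c['attitude']
def rot(a):
    a=np.array(a,float)
    return a if a.shape==(3,3) else R.from_quat(a).as_matrix()
def proj(n,P):
    K,k,X,A=cal(n); p=(np.atleast_2d(P)-X)@rot(A)
    s=np.c_[p[:,0],-p[:,1]]/(-p[:,2:]); s=s*(1+k*(s**2).sum(1,keepdims=True))
    return s*[K[0,0],K[1,1]]+[K[0,2],K[1,2]]
def ray(n,uv):
    K,k,X,A=cal(n); d=(np.array(uv,float)-[K[0,2],K[1,2]])/[K[0,0],K[1,1]]; s=d.copy()
    for _ in range(30): s=d/(1+k*(s@s))
    return X,rot(A)@np.array([s[0],-s[1],-1])
def atz(n,uv,z):
    X,d=ray(n,uv); return X+d*(z-X[2])/d[2]
def snap(n,f=None):
    im=vision.snapshot(n)
    if f: cv2.imwrite('pics/'+f,im[:,:,::-1])
    return im
E
python3 - <<'E'
from h import *
for n in('side','top'):
    snap(n,n+'0.png'); c=vision.get_calibration(n); print(n,c)
    for o in ('scoop','jar','stand','stud0'):
        for d in vision.find_in(n,o)[:7]:
            l,t,w,h=d['rect']; print(o,round(d['confidence'],2),np.round([l*640,t*480,(l+w)*640,(t+h)*480]))
s=monitor.get_state(); print(s); print(robot.nose_length)
E
```

```text
side {'mtx': array([[565.73883833,   0.        , 319.18960307],
       [  0.        , 565.73883833, 239.50175891],
       [  0.        ,   0.        ,   1.        ]]), 'k1': -0.027611907424026756, 'xyz': array([ 511.76077332,  810.94111302, 1113.85418577]), 'attitude': array([-0.0165936 ,  0.33135259,  0.94259686, -0.03796407])}
scoop 0.75 [311. 176. 365. 208.]
scoop 0.58 [386. 163. 426. 215.]
jar 0.83 [312. 296. 339. 334.]
stand 0.96 [284. 247. 369. 358.]
stand 0.17 [310. 173. 362. 208.]
stud0 0.57 [307. 174. 365. 207.]
top {'mtx': array([[514.58764503,   0.        , 326.04459379],
       [  0.        , 514.58764503, 247.91375635],
       [  0.        ,   0.        ,   1.        ]]), 'k1': -0.0029732605991084327, 'xyz': array([ 402.43812202,   20.17460325, 1191.22961288]), 'attitude': array([-0.04004465,  0.06047441,  0.70855585, -0.70191729])}
scoop 0.9 [394. 217. 437. 281.]
jar 0.65 [226. 329. 257. 354.]
jar 0.56 [233. 237. 254. 254.]
stand 0.79 [197. 204. 290. 294.]
{'time_s': 0.5, 'q': array([-1.29379413,  0.62844355,  0.03852445,  1.51742171, -0.02699821,
        0.99626185, -0.01999715]), 'joint_velocities': array([-6.02293702e-04, -4.70785159e-05,  1.13576419e-03, -3.99546494e-04,
       -1.48281348e-03,  4.43546532e-04, -2.07408712e-03]), 'tau': array([-8.72807414e-04, -5.62800622e+01,  1.22439958e+00, -1.93602490e+01,
        1.09554172e-02,  2.68924632e-03,  9.55849288e-06]), 'ee_pos': array([218.47591786, 612.19486286, 248.27866055]), 'orientation': array([ 1.70583513e-01,  9.85343222e-01, -6.28161105e-06, -1.01387198e-05]), 'force': array([ 0.21956073, -0.19649777, -0.15148746]), 'ft_torque': array([-0.02732759, -0.04393554, -0.00470466]), 'grip_force': 0.0, 'finger_gap': 85.19213194850617}
17.0
```

```bash
ls pics
```

```text
side0.png
top0.png
```

View pics/side0.png

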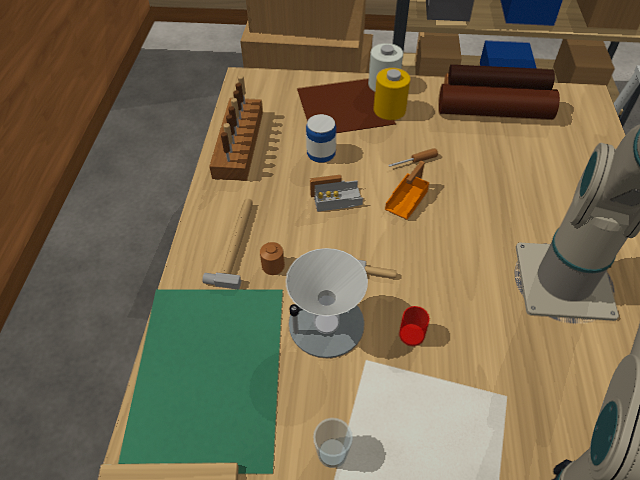

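View pics/top0.png

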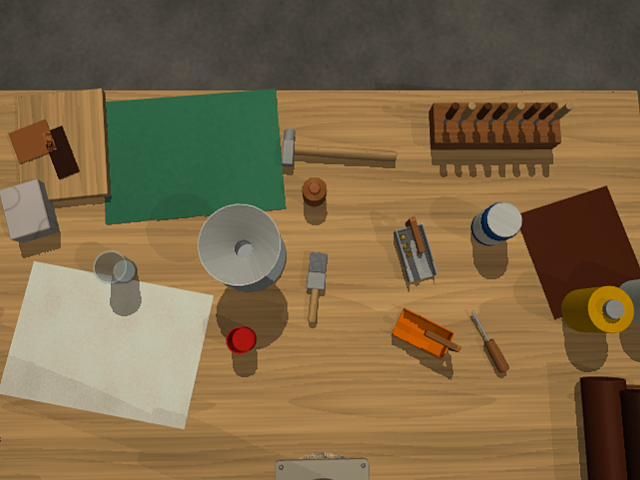

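The candidates for the scoop are steel at side (338,193) / top (415,252), and orange at side (407,192) / top (424,334). For the jar, the clear one is under the spout at side (326,322) and the red one is at side (413,327). By the description I choose the steel scoop and the clear jar, and I'll check the scoop in a close crop.

Run:
```python
from h import *
a=cv2.imread('pics/top0.png')[205:295,380:450]; b=cv2.imread('pics/side0.png')[165:220,300:375]
a=cv2.resize(a,None,fx=6,fy=6,interpolation=cv2.INTER_CUBIC); b=cv2.resize(b,None,fx=5,fy=5,interpolation=cv2.INTER_CUBIC)
o=np.zeros((540,800,3),np.uint8); o[:540,:420]=a; o[:275,425:800]=b
cv2.imwrite('pics/crop0.png',o)
# stand from funnel rim ellipse (top) and masks
for n in('top','side'):
    vision.snapshot(n)
    m=vision.trace(n,'stand')[0]; y,x=np.nonzero(m['mask']); print(n,x.min(),x.max(),y.min(),y.max())
```

```text
top 197 286 204 291
side 286 367 248 357
```

View pics/crop0.png

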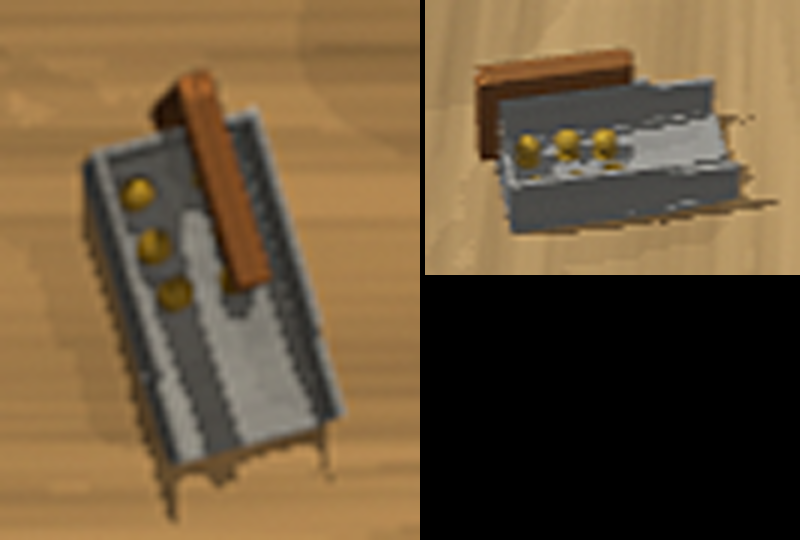

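The crop shows the steel scoop, with its wooden handle at the back (top end about px (413,217)), the mouth towards the robot (about (423,278)) and the studs at the back. The choice holds. Next I fit its pose and the funnel's.

```bash
cat >> h.py <<'E'
from scipy.optimize import least_squares
def fit_scoop(obs,x0):
    # obs: (cam, localpoint, uv)
    def f(p):
        M=R.from_euler('z',p[2]).as_matrix()
        return np.concatenate([(proj(c,M@np.array(l)+[p[0],p[1],0])[0]-uv) for c,l,uv in obs])
    r=least_squares(f,x0,loss='soft_l1'); return r.x,r.fun
E
python3 - <<'E'
from h import *
T=lambda x,y:(380+x/6,205+y/6); S=lambda x,y:(300+(x-425)/5,165+y/5)
c=atz('top',(416,252),36); print(c)
# handle direction +x local = picture up-left => world
obs=[('top',(61,33,36),T(90,160)),('top',(61,-33,36),T(255,110)),('top',(-61,-33,36),T(342,415)),('top',(-61,33,36),T(175,463)),
('top',(68,0,88),T(200,74)),('top',(-14,0,88),T(253,280)),
('side',(68,0,88),S(478,70)),('side',(-14,0,88),S(630,55)),('side',(-61,33,36),S(738,168)),('side',(61,33,36),S(512,187))]
p,r=fit_scoop(obs,[c[0],c[1],.2]); print(p,np.degrees(p[2]),np.round(r.reshape(-1,2),1))
M=R.from_euler('z',p[2]).as_matrix(); print('grip',M@[15,0,80]+[p[0],p[1],0])
# funnel
th=np.linspace(0,2*np.pi,180)
def f(q):
    P=np.c_[q[0]+q[2]*np.cos(th),q[1]+q[2]*np.sin(th),0*th+174]
    u=proj('top',P); v=proj('side',P)
    return [u[:,0].min()-198,u[:,0].max()-282,u[:,1].min()-204,u[:,1].max()-287,v[:,0].min()-287,v[:,0].max()-367.5,v[:,1].min()-248.5]
q=least_squares(f,[560,180,82]); print(q.x,np.round(q.fun,1))
# jar check by spout bore in top: 
print(atz('top',(245,250),90))
E
```

```text
[ 556.89331339 -219.1150881    36.        ]
[ 5.57124034e+02 -2.18830736e+02  2.33805720e-01] 13.396080977534382 [[-0.  -2. ]
 [ 0.1 -0.4]
 [-0.   0.2]
 [-0.1 -0.8]
 [-0.9  1.6]
 [ 0.2  3.2]
 [ 0.3  0.3]
 [ 1.6 -0.3]
 [-0.4 -1.7]
 [-1.7 -0.1]]
grip [ 571.71590966 -215.35551564   80.        ]
[555.05421844 161.66662839  82.31932181] [ 0.1 -0.8  0.6 -0.6 -0.6  0.6 -1.1]
[556.83225599 161.89107715  90.        ]
```

Emit:
arm_command:
  moves:
    - [85,60,-50,10,0,0,-8]
    - [85,110,-95,15,0,0,-16]
    - [85,150,-140,20,0,0,-24]
    - [85,180,-185,20,0,0,-32]
    - [85,205,-230,20,0,0,-40]
    - [85,225,-275,20,0,0,-48]
    - [85,240,-320,20,0,0,-56]
    - [85,250,-365,20,0,0,-64]
    - [85,260,-410,15,0,0,-72]
    - [85,270,-455,10,0,0,-80]
    - [85,280,-500,5,0,0,-88]
    - [85,290,-545,0,0,0,-96]
    - [85,300,-590,-10,0,0,-104]
    - [85,310,-635,-20,0,0,-112]
    - [85,320,-680,-30,0,0,-120]
    - [85,330,-720,-40,0,0,-128]
    - [85,340,-760,-50,0,0,-136]
    - [85,350,-800,-70,0,0,-144]
    - [85,353.5,-827.5,-98,0,0,-147]
    - [85,353.5,-827.5,-98,0,0,-147]

```text
time_s: 2.7
ee_pos: [569.2, -221.2, 146.8]
orientation: [0.994, 0.112, -0.003, 0.001]
force: [-1.5, -0.6, 1.2]
finger_gap: 85.3
grip_force: 0.0
```

Run:
```python
from h import *
s=monitor.get_state(); print(s['ee_pos'],s['orientation'],s['q'])
M=R.from_quat(s['orientation']).as_matrix(); print(M)
im=snap('side').copy()[:,:,::-1].copy()
Y=R.from_euler('z',.2338).as_matrix()
for l in((68,0,88),(-14,0,88),(15,0,80)):
    u=proj('side',Y@np.array(l)+[557.1,-218.8,0])[0]; cv2.circle(im,tuple(int(round(v)) for v in u),1,(0,0,255),-1)
c=im[90:220,260:420]; cv2.imwrite('pics/hover.png',cv2.resize(c,None,fx=4.5,fy=4.5,interpolation=cv2.INTER_CUBIC))
```

```text
[ 569.20514036 -221.235242    146.84646056] [ 0.993677    0.11223066 -0.00292455  0.00132008] [-0.05237239  0.78710583  0.63939595  1.73329929 -0.60149537  0.83074041
 -0.47971195]
[[ 0.97479145  0.22304977 -0.0055158 ]
 [ 0.22303433 -0.97480507 -0.00327992]
 [-0.00610842  0.00196702 -0.99997941]]
```

View pics/hover.png

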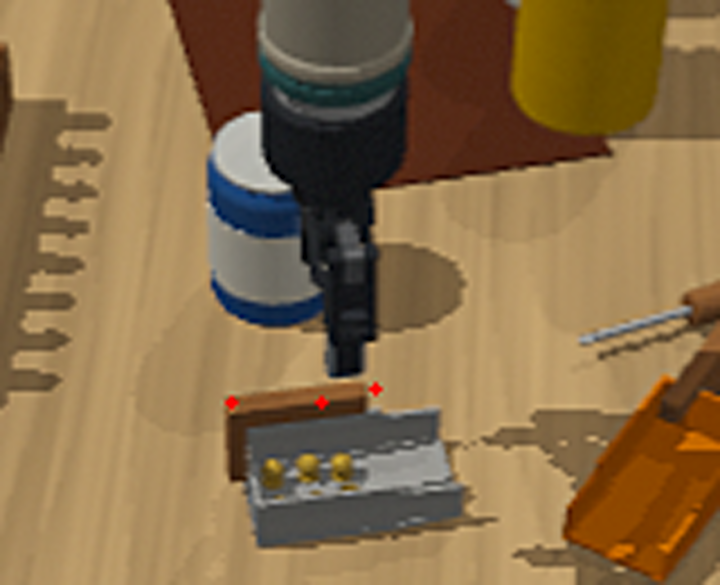

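The handle (front end about (340,177), back about (311,179) in the full picture) lies under the open fingers, and the fit is good to about 2 px. I'll descend.

Emit:
arm_command:
  moves:
    - [85,1,0,-15,0,0,0]
    - [85,1,0,-30,0,0,0]
    - [85,1,0,-45,0,0,0]
    - [85,1,0,-58,0,0,0]
    - [85,1,0,-66,0,0,0]
    - [85,1,0,-71,0,0,0]
    - [85,1,0,-71,0,0,0]
    - [85,1,0,-71,0,0,0]
  squeeze: 30

```text
time_s: 3.55
ee_pos: [573.2, -215.6, 79.6]
orientation: [0.993, 0.116, 0.0, 0.0]
force: [0.5, 0.0, 0.5]
finger_gap: 85.1
grip_force: 0.0
```

Emit:
arm_command:
  moves:
    - [50,0,0,0,0,0,0]
    - [30,0,0,0,0,0,0]
    - [24,0,0,0,0,0,0]
    - [20,0,0,0,0,0,0]
    - [16,0,0,0,0,0,0]
    - [12,0,0,0,0,0,0]
    - [8,0,0,0,0,0,0]
    - [5,0,0,0,0,0,0]
    - [5,0,0,0,0,0,0]
    - [5,0,0,0,0,0,0]
    - [5,0,0,0,0,0,0]
  squeeze: 30

```text
time_s: 4.65
ee_pos: [573.0, -215.7, 79.4]
orientation: [0.993, 0.116, 0.0, 0.0]
force: [0.1, -2.0, 1.1]
finger_gap: 13.5
grip_force: 32.6
```

Emit:
arm_command:
  moves:
    - [5,0,0,0,0,0,0]
    - [5,0,0,0,0,0,0]
    - [5,0,0,5,0,0,0]
    - [5,0,0,10,0,0,0]
    - [5,0,0,20,0,0,0]
    - [5,0,0,30,0,0,0]
    - [5,0,0,40,0,0,0]
    - [5,0,0,40,0,0,0]
    - [5,0,0,40,0,0,0]
  squeeze: 100

```text
time_s: 5.55
ee_pos: [573.2, -215.1, 119.7]
orientation: [0.993, 0.116, 0.0, 0.0]
force: [-0.5, 0.2, -3.3]
finger_gap: 12.4
grip_force: 97.7
```

Emit:
arm_command:
  moves:
    - [5,0,0,8,0,0,0]
    - [5,0,0,23,0,0,0]
    - [5,0,0,43,0,0,0]
    - [5,1,3,65,0,0,0]
    - [5,3,10,88,0,0,0]
    - [5,6,20,110,0,0,0]
    - [5,10,34,130,0,0,0]
    - [5,14,52,147,0,0,0]
    - [5,19,74,160,0,0,0]
    - [5,24,99,167,0,0,0]
    - [5,29,125,170,0,0,0]
    - [5,34,152,170,0,0,0]
    - [5,40,180,170,0,0,0]
    - [5,45,208,170,0,0,0]
    - [5,51,236,170,0,0,0]
    - [5,56,262,170,0,0,0]
    - [5,61,285,170,0,0,0]
    - [5,65,305,170,0,0,0]
    - [5,68,320,170,0,0,0]
    - [5,70,330,170,0,0,0]

```text
time_s: 7.55
ee_pos: [643.0, 116.0, 289.7]
orientation: [0.993, 0.117, 0.0, -0.0]
force: [-0.2, 0.3, -4.3]
finger_gap: 12.0
grip_force: 97.8
```

Emit:
arm_command:
  moves:
    - [5,2,10,0,0,0,0]
    - [5,4,25,0,0,0,0]
    - [5,6,40,0,0,0,0]
    - [5,8,54,0,0,0,0]
    - [5,9,64,0,0,0,0]
    - [5,10,70,0,0,0,0]
    - [5,10,70,0,0,0,0]
    - [5,10,70,0,0,0,0]

```text
time_s: 8.35
ee_pos: [652.9, 183.9, 289.3]
orientation: [0.993, 0.116, -0.0, 0.0]
force: [-0.3, -0.6, -3.5]
finger_gap: 11.9
grip_force: 97.8
```

Run:
```python
from h import *
s=monitor.get_state(); print(s['ee_pos'],s['orientation'],s['q'],s['force'])
im=snap('side')[:,:,::-1]; t=snap('top')[:,:,::-1]
o=np.zeros((480,800,3),np.uint8)
o[:,:400]=cv2.resize(im[150:390,220:420],None,fx=2,fy=2); o[:,400:]=cv2.resize(t[140:380,150:350],None,fx=2,fy=2)
cv2.imwrite('pics/over.png',o)
```

```text
[652.94370396 183.89621619 289.30475751] [ 9.93252431e-01  1.15971357e-01 -7.81464008e-05  4.95640335e-04] [-0.70839756  0.74531601  0.76953965  1.38968779 -0.5261341   1.21659652
 -1.22920951] [-0.26375178 -0.60582751 -3.52315972]
```

View pics/over.png

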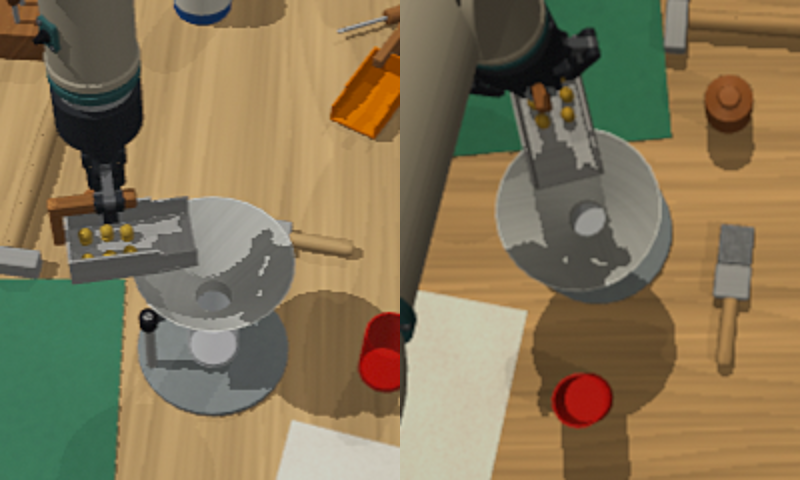

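The scoop hangs level over the funnel, with its lip near the centre (side about (317,275)) and all the studs inside. Now I start tilting.

Emit:
arm_command:
  moves:
    - [5,-3,-0.8,0,0.6,-2.4,0]
    - [5,-6.5,-1.6,0,1.2,-4.9,0]
    - [5,-10,-2.4,0,1.7,-7.3,0]
    - [5,-13,-3.2,0,2.3,-9.7,0]
    - [5,-17,-4,0,2.9,-12.2,0]
    - [5,-21,-5,0,3.5,-14.6,0]
    - [5,-25,-6,0,4.1,-17,0]
    - [5,-28.7,-6.8,0,4.6,-19.5,0]
    - [5,-28.7,-6.8,0,4.6,-19.5,0]
    - [5,-28.7,-6.8,0,4.6,-19.5,0]

```text
time_s: 9.45
ee_pos: [624.2, 177.5, 289.7]
orientation: [0.978, 0.114, 0.172, -0.02]
force: [-0.1, 0.4, -3.6]
finger_gap: 12.0
grip_force: 97.8
```

Run:
```python
from h import *
s=monitor.get_state(); print(s['ee_pos'],s['q'],s['force'])
M=R.from_quat(s['orientation']).as_matrix(); print(M[:,2])
```

```text
[624.17687877 177.49970068 289.66949572] [-0.8304087   0.53560619  0.75520204  1.82509988 -0.64004032  0.6369204
 -1.0816922 ] [-0.12981745  0.39719979 -3.59304124]
[ 0.33269103  0.07878976 -0.93973872]
```

Emit:
arm_command:
  moves:
    - [5,-3.4,-0.8,0.6,0.46,-1.95,0]
    - [5,-6.8,-1.6,1.2,0.93,-3.9,0]
    - [5,-10.2,-2.4,1.8,1.4,-5.8,0]
    - [5,-13.6,-3.3,2.4,1.85,-7.8,0]
    - [5,-17,-4.1,3,2.3,-9.7,0]
    - [5,-17,-4.1,3,2.3,-9.7,0]
    - [5,-17,-4.1,3,2.3,-9.7,0]
    - [5,-17,-4.1,3,2.3,-9.7,0]
    - [5,-17,-4.1,3,2.3,-9.7,0]

```text
time_s: 10.35
ee_pos: [608.1, 173.9, 292.5]
orientation: [0.959, 0.112, 0.257, -0.03]
force: [-0.1, -0.6, -3.9]
finger_gap: 12.6
grip_force: 97.9
```

Run:
```python
from h import *
s=monitor.get_state(); print(s['ee_pos'],s['q'],s['force'])
M=R.from_quat(s['orientation']).as_matrix(); print(M[:,2])
```

```text
[608.05743257 173.89690166 292.51828219] [-0.79973675  0.42842055  0.6223888   2.02279024 -0.77583566  0.3111432
 -0.93345365] [-0.08131888 -0.62577606 -3.89254461]
[ 0.48707054  0.11465419 -0.86580408]
```

Emit:
arm_command:
  moves:
    - [5,-4.5,-1,0.6,0.58,-2.4,0]
    - [5,-9,-2,1.1,1.16,-4.9,0]
    - [5,-13.5,-3.1,1.6,1.74,-7.3,0]
    - [5,-18,-4.2,2,2.3,-9.7,0]
    - [5,-18,-4.2,2,2.3,-9.7,0]
    - [5,-18,-4.2,2,2.3,-9.7,0]
    - [5,-18,-4.2,2,2.3,-9.7,0]
    - [5,-18,-4.2,2,2.3,-9.7,0]

```text
time_s: 11.15
ee_pos: [598.0, 173.7, 327.0]
orientation: [0.943, 0.11, 0.312, -0.034]
force: [0.5, -0.0, -3.1]
finger_gap: 12.2
grip_force: 98.8
```

Run:
```python
from h import *
s=monitor.get_state(); print(s['ee_pos'],s['q'],s['force'])
M=R.from_quat(s['orientation']).as_matrix(); print(M[:,2])
im=snap('side')[:,:,::-1]; t=snap('top')[:,:,::-1]
o=np.zeros((480,800,3),np.uint8)
o[:,:400]=cv2.resize(im[150:390,220:420],None,fx=2,fy=2); o[:,400:]=cv2.resize(t[140:380,150:350],None,fx=2,fy=2)
cv2.imwrite('pics/t40.png',o)
```

```text
[598.04714027 173.66347566 326.97898663] [-0.93929096  0.36930095  0.76047095  2.10469918 -1.09924802  0.23338061
 -0.61938548] [ 0.54477977 -0.04990994 -3.08250194]
[ 0.58184099  0.1329633  -0.80236016]
```

View pics/t40.png

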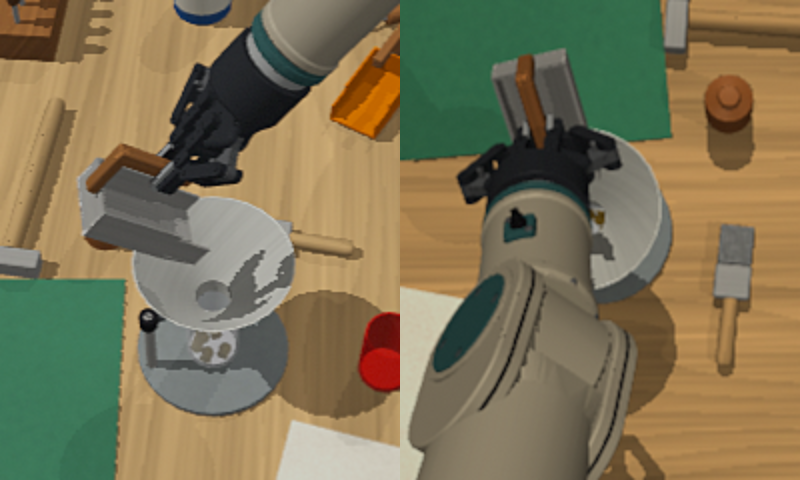

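The picture shows the scoop tilted about 36° with the lip over the funnel and the studs leaving it: one brass spot is near the lip at top (299,248), and the scoop floor looks empty. The wrist is at its joint limit, so I ease back and look again.

Emit:
arm_command:
  moves:
    - [5,5,1,25,-0.7,2.9,0]
    - [5,5,1,25,-0.9,3.9,0]
    - [5,5,1,25,-0.9,3.9,0]
    - [5,5,1,25,-0.9,3.9,0]

```text
time_s: 11.65
ee_pos: [602.3, 175.2, 351.5]
orientation: [0.953, 0.111, 0.279, -0.031]
force: [-0.4, -0.2, -3.5]
finger_gap: 12.5
grip_force: 98.8
```

Run:
```python
from h import *
s=monitor.get_state(); print(s['ee_pos'],s['q'],s['force'])
M=R.from_quat(s['orientation']).as_matrix(); print(M[:,2])
im=snap('side')[:,:,::-1]; t=snap('top')[:,:,::-1]
for n in('top','side'): print([(round(d['confidence'],2),np.round([d['rect'][0]*640,d['rect'][1]*480,d['rect'][2]*640,d['rect'][3]*480])) for d in vision.find_in(n,'stud0')])
o=np.zeros((540,800,3),np.uint8)
o[:,:540]=cv2.resize(im[220:355,260:395],None,fx=4,fy=4,interpolation=cv2.INTER_CUBIC); o[:480,540:]=cv2.resize(t[160:320,220:300],(240,480))
cv2.imwrite('pics/t36.png',o)
```

```text
[602.31603783 175.24057357 351.51612335] [-1.08218187  0.41917753  1.007266    1.99861976 -0.89120247  0.45996385
 -0.83310509] [-0.36222824 -0.15550683 -3.50611654]
[ 0.52517648  0.1209638  -0.84235231]
[]
[]Traceback (most recent call last):
  File "<stdin>", line 7, in <module>
ValueError: could not broadcast input array from shape (480,240,3) into shape (480,260,3)
```

Run:
```python
from h import *
im=snap('side')[:,:,::-1]; t=snap('top')[:,:,::-1]
o=np.zeros((540,800,3),np.uint8)
o[:,:540]=cv2.resize(im[220:355,260:395],None,fx=4,fy=4,interpolation=cv2.INTER_CUBIC); o[:480,540:780]=cv2.resize(t[160:320,220:300],(240,480))
cv2.imwrite('pics/t36.png',o)
print(np.mean([monitor.get_state()['force'] for _ in range(20)],0))
```

```text
[-0.58925423 -0.96314422 -2.41240595]
```

View pics/t36.png

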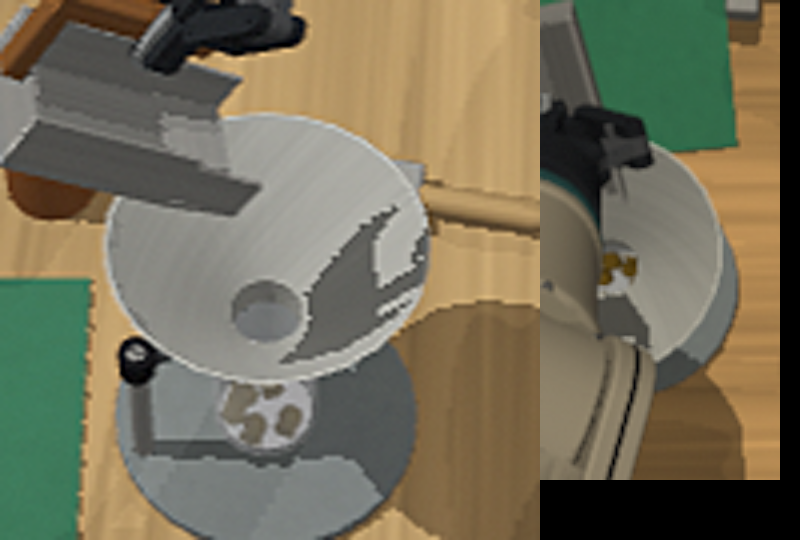

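At least four studs show in the clear jar under the spout (crop about (262,415)), and the funnel looks empty. The near side of the scoop floor is hidden, so I level the scoop and count.

Emit:
arm_command:
  moves:
    - [5,6,1,0,-0.95,4,0]
    - [5,12,2,0,-1.9,8,0]
    - [5,18,3,0,-2.85,12,0]
    - [5,25,4,0,-3.8,16,0]
    - [5,31,5,0,-4.75,20,0]
    - [5,37,7,0,-5.7,24,0]
    - [5,43,8,0,-6.7,28,0]
    - [5,50,9,0,-7.6,31.7,0]
    - [5,50,9,0,-7.6,31.7,0]
    - [5,50,9,0,-7.6,31.7,0]
    - [5,50,9,0,-7.6,31.7,0]

```text
time_s: 13.05
ee_pos: [652.4, 183.5, 352.6]
orientation: [0.993, 0.116, 0.001, 0.002]
force: [0.4, -0.2, -2.6]
finger_gap: 12.1
grip_force: 98.8
```

Run:
```python
from h import *
s=monitor.get_state(); print(s['ee_pos'],s['q'])
f=[]
for i in range(6):
    im=snap('side' if i%2 else 'top'); f.append(monitor.get_state()['force'][2])
print(np.round(f,2),np.mean(f))
im=snap('side')[:,:,::-1]; t=snap('top')[:,:,::-1]
o=np.zeros((540,800,3),np.uint8)
o[:,:400]=cv2.resize(im[190:370,260:393],(400,540),interpolation=cv2.INTER_CUBIC); o[:,400:]=cv2.resize(t[130:310,190:323],(400,540),interpolation=cv2.INTER_CUBIC)
cv2.imwrite('pics/level.png',o)
```

```text
[652.43505267 183.49316516 352.61991375] [-0.7924372   0.77133858  1.01990031  1.30036636 -0.64214954  1.40581999
 -1.14898834]
[-1.81 -2.74 -3.09 -2.7  -4.1  -2.78] -2.8699919108466276
```

View pics/level.png

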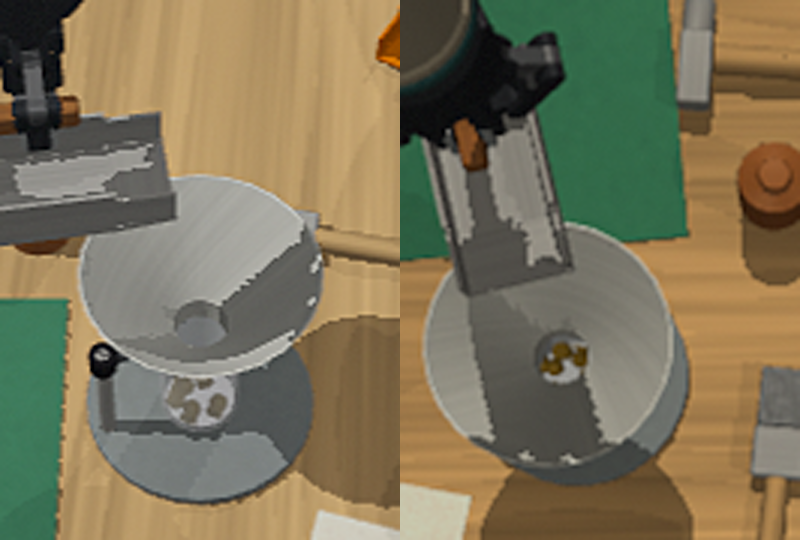

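The scoop floor looks empty where visible, and the studs show in the jar through the spout (top crop (565,358)). I count brass-coloured pixels over the whole side picture for anything hidden at the back.

Run:
```python
from h import *
ref=cv2.cvtColor(cv2.imread('pics/side0.png'),cv2.COLOR_BGR2HSV)
im=snap('side'); now=cv2.cvtColor(im,cv2.COLOR_RGB2HSV)
for n,h in(('ref',ref),('now',now)):
    m=cv2.inRange(h,(18,160,60),(32,255,255)); k,_,st,c=cv2.connectedComponentsWithStats(m)
    print(n,[(list(np.round(c[i]).astype(int)),int(st[i,4])) for i in range(1,k) if st[i,4]>=3])
t=snap('top'); m=cv2.inRange(cv2.cvtColor(t,cv2.COLOR_RGB2HSV),(15,150,50),(32,255,255)); k,_,st,c=cv2.connectedComponentsWithStats(m)
print([(list(np.round(c[i]).astype(int)),int(st[i,4])) for i in range(1,k) if st[i,4]>=3])
q=np.array(monitor.get_state()['ee_pos'])
# floor region of scoop in side image
Y=R.from_euler('z',.2338).as_matrix()
print(np.round(proj('side',[Y@np.array(l)+q for l in((43,30,-75),(43,-30,-75),(-40,-30,-75),(-40,30,-75),(43,30,-46),(43,-30,-46))])))
```

```text
ref [([np.int64(391), np.int64(95)], 1443), ([np.int64(328), np.int64(194)], 23), ([np.int64(336), np.int64(194)], 22), ([np.int64(320), np.int64(195)], 19), ([np.int64(337), np.int64(198)], 3)]
now [([np.int64(390), np.int64(110)], 502)]
[([np.int64(432), np.int64(104)], 3), ([np.int64(558), np.int64(107)], 3), ([np.int64(474), np.int64(110)], 4), ([np.int64(463), np.int64(111)], 3), ([np.int64(557), np.int64(111)], 3), ([np.int64(470), np.int64(114)], 3), ([np.int64(461), np.int64(116)], 4), ([np.int64(429), np.int64(120)], 3), ([np.int64(430), np.int64(140)], 9), ([np.int64(543), np.int64(144)], 5), ([np.int64(463), np.int64(144)], 5), ([np.int64(476), np.int64(145)], 7), ([np.int64(482), np.int64(145)], 3), ([np.int64(499), np.int64(145)], 5), ([np.int64(527), np.int64(144)], 4), ([np.int64(556), np.int64(145)], 3), ([np.int64(436), np.int64(149)], 11), ([np.int64(494), np.int64(149)], 81), ([np.int64(315), np.int64(177)], 5), ([np.int64(36), np.int64(178)], 4), ([np.int64(326), np.int64(188)], 4), ([np.int64(322), np.int64(202)], 4), ([np.int64(502), np.int64(201)], 7), ([np.int
[... 262 characters left out ...]
t64(208), np.int64(293)], 3), ([np.int64(210), np.int64(315)], 3), ([np.int64(454), np.int64(332)], 4), ([np.int64(485), np.int64(342)], 4), ([np.int64(460), np.int64(349)], 3), ([np.int64(488), np.int64(350)], 4), ([np.int64(199), np.int64(365)], 3), ([np.int64(614), np.int64(377)], 6), ([np.int64(622), np.int64(378)], 4), ([np.int64(580), np.int64(384)], 4), ([np.int64(630), np.int64(384)], 8), ([np.int64(581), np.int64(398)], 4), ([np.int64(583), np.int64(422)], 3), ([np.int64(584), np.int64(436)], 6), ([np.int64(585), np.int64(449)], 5), ([np.int64(586), np.int64(460)], 3), ([np.int64(587), np.int64(475)], 3)]
[[252. 270.]
 [250. 244.]
 [293. 239.]
 [298. 264.]
 [251. 261.]
 [248. 235.]]
```

No brass is left in the scoop in the side view. I carry it back to where it stood.

Emit:
arm_command:
  moves:
    - [5,-2,-10,0,0,0,0]
    - [5,-6,-30,0,0,0,0]
    - [5,-11,-55,0,0,0,0]
    - [5,-17,-85,0,0,0,0]
    - [5,-23,-115,0,0,0,0]
    - [5,-29,-145,-5,0,0,0]
    - [5,-35,-175,-15,0,0,0]
    - [5,-41,-205,-30,0,0,0]
    - [5,-47,-235,-50,0,0,0]
    - [5,-53,-265,-75,0,0,0]
    - [5,-59,-295,-100,0,0,0]
    - [5,-65,-325,-125,0,0,0]
    - [5,-70,-350,-150,0,0,0]
    - [5,-74,-370,-175,0,0,0]
    - [5,-77,-385,-195,0,0,0]
    - [5,-79,-395,-210,0,0,0]
    - [5,-80,-400,-220,0,0,0]
    - [5,-80,-400,-228,0,0,0]
    - [5,-80,-400,-232,0,0,0]
    - [5,-80,-400,-232,0,0,0]

```text
time_s: 15.55
ee_pos: [573.4, -215.0, 120.3]
orientation: [0.993, 0.117, 0.001, 0.002]
force: [-0.2, 0.7, -2.7]
finger_gap: 12.2
grip_force: 98.7
```

Emit:
arm_command:
  moves:
    - [5,0,0,-8,0,0,0]
    - [5,0,0,-16,0,0,0]
    - [5,0,0,-23,0,0,0]
    - [5,0,0,-29,0,0,0]
    - [5,0,0,-33,0,0,0]
    - [5,0,0,-35,0,0,0]
    - [5,0,0,-35,0,0,0]
    - [5,0,0,-35,0,0,0]

```text
time_s: 16.35
ee_pos: [573.1, -216.4, 85.7]
orientation: [0.993, 0.116, 0.001, 0.003]
force: [0.3, 0.2, -1.9]
finger_gap: 11.9
grip_force: 98.9
```

Now I lower in 1 mm steps until contact shows.

Emit:
arm_command:
  moves:
    - [5,0,0,-1,0,0,0]
    - [5,0,0,-2,0,0,0]
    - [5,0,0,-3,0,0,0]
    - [5,0,0,-4,0,0,0]
    - [5,0,0,-4,0,0,0]
    - [5,0,0,-4,0,0,0]

```text
time_s: 16.95
ee_pos: [573.0, -216.2, 81.5]
orientation: [0.993, 0.116, 0.001, 0.003]
force: [-0.5, 0.3, -2.5]
finger_gap: 12.4
grip_force: 98.9
```

Emit:
arm_command:
  moves:
    - [5,0,0,-0.7,0,0,0]
    - [5,0,0,-1.4,0,0,0]
    - [5,0,0,-2,0,0,0]
    - [5,0,0,-2,0,0,0]

```text
time_s: 17.35
ee_pos: [573.1, -216.4, 79.8]
orientation: [0.993, 0.116, 0.001, 0.003]
force: [0.2, -0.9, -0.4]
finger_gap: 12.2
grip_force: 99.1
```

Emit:
arm_command:
  moves:
    - [5,0,0,-0.4,0,0,0]
    - [5,0,0,-0.4,0,0,0]
    - [5,0,0,-0.4,0,0,0]
  squeeze: 20

```text
time_s: 17.65
ee_pos: [573.2, -216.6, 79.6]
orientation: [0.993, 0.116, 0.001, 0.003]
force: [0.3, -0.1, 4.3]
finger_gap: 12.1
grip_force: 99.8
```

Emit:
arm_command:
  moves:
    - [13,0,0,0,0,0,0]
    - [14,0,0,0,0,0,0]
    - [16,0,0,0,0,0,0]
    - [20,0,0,0,0,0,0]
    - [30,0,0,0,0,0,0]
    - [45,0,0,0,0,0,0]
    - [60,0,0,0,0,0,0]
    - [60,0,0,0,0,0,0]
    - [60,0,0,15,0,0,0]
    - [60,0,0,35,0,0,0]
    - [60,0,0,60,0,0,0]
    - [60,0,0,90,0,0,0]
    - [60,-20,30,130,0,0,0]
    - [60,-40,70,160,0,0,0]
    - [60,-60,110,180,0,0,0]
    - [60,-80,150,190,0,0,0]
    - [60,-80,150,190,0,0,0]
    - [60,-80,150,190,0,0,0]

```text
time_s: 19.45
ee_pos: [493.1, -64.6, 270.2]
orientation: [0.993, 0.118, 0.002, 0.002]
force: [-0.6, -0.4, 0.9]
finger_gap: 60.1
grip_force: 0.0
```

Run:
```python
from h import *
print(monitor.get_state()['ee_pos'])
im=snap('side')[:,:,::-1]; t=snap('top')[:,:,::-1]
o=np.zeros((600,800,3),np.uint8)
o[:300,:400]=cv2.resize(im[155:230,290:390],(400,300),interpolation=cv2.INTER_CUBIC); o[300:,:400]=cv2.resize(im[260:365,265:405],(400,300),interpolation=cv2.INTER_CUBIC)
o[:360,400:]=cv2.resize(t[208:298,365:465],(400,360),interpolation=cv2.INTER_CUBIC); o[360:,400:]=cv2.resize(t[190:310,180:380],(400,240),interpolation=cv2.INTER_CUBIC)
cv2.imwrite('pics/end.png',o)
```

```text
[493.10139901 -64.60321697 270.19763828]
```

View pics/end.png

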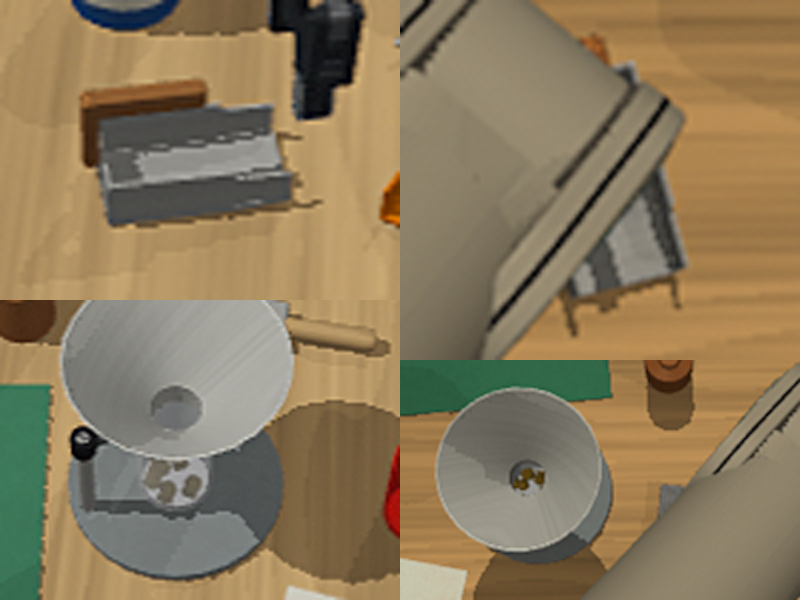

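The scoop stands flat and upright, and no studs are visible in it from the side. The funnel is clear and the studs are in the jar. The arm hides the scoop from above, so I move it off and take a last look.

Emit:
arm_command:
  moves:
    - [60,-5,40,20,0,0,0]
    - [60,-10,80,40,0,0,0]
    - [60,-15,120,50,0,0,0]
    - [60,-20,160,50,0,0,0]
    - [60,-30,200,50,0,0,0]
    - [60,-40,240,50,0,0,0]
    - [60,-50,280,50,0,0,0]
    - [60,-70,320,50,0,0,0]
    - [60,-90,360,50,0,0,0]
    - [60,-110,400,50,0,0,0]
    - [60,-130,440,50,0,0,0]
    - [60,-150,480,50,0,0,0]
    - [60,-150,480,50,0,0,0]
    - [60,-150,480,50,0,0,0]

```text
time_s: 20.95
ee_pos: [344.2, 413.3, 318.6]
orientation: [0.993, 0.116, 0.002, 0.004]
force: [0.3, -1.0, 0.2]
finger_gap: 60.1
grip_force: 0.0
```

Run:
```python
from h import *
im=snap('side')[:,:,::-1]; t=snap('top')[:,:,::-1]
o=np.zeros((600,800,3),np.uint8)
o[:540,:420]=cv2.resize(t[205:295,380:450],None,fx=6,fy=6,interpolation=cv2.INTER_CUBIC)
o[:280,420:]=cv2.resize(t,(380,280),interpolation=cv2.INTER_AREA); o[290:590,420:]=cv2.resize(im[225:355,250:415],(380,300),interpolation=cv2.INTER_CUBIC)
cv2.imwrite('pics/last.png',o)
```

```text
(no output)
```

View pics/last.png

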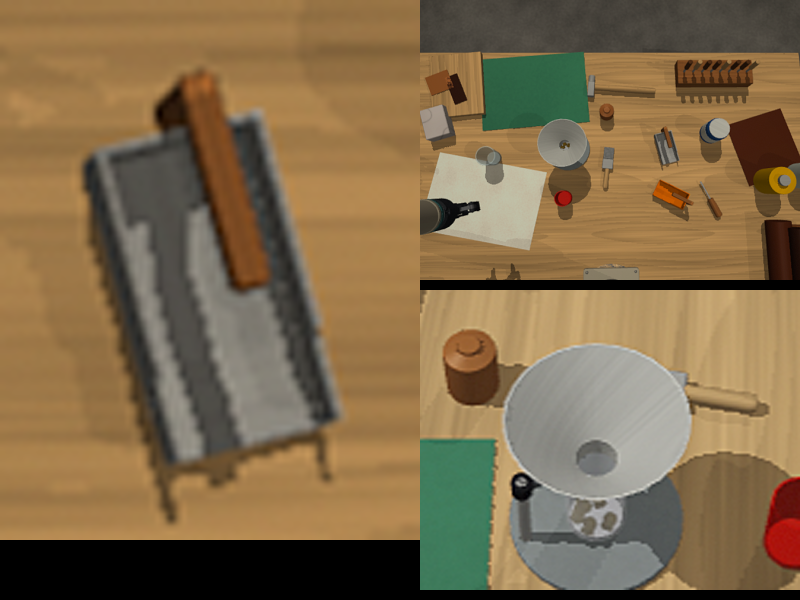

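The scoop is empty, flat and back in its place (top (415,252)). The jar stands under the funnel with the studs in it, no stray studs show on the bench, and the other things are where they were.

```bash
python3 -c "
from workcell import robot
print(robot.hand_in())"
```

```text
the job is handed in; nothing more can be done
None
```

I poured the studs through the funnel into the jar, set the empty scoop back flat and upright where it stood, and handed the job in at about 21 s. I could make out only about four studs in the jar; none showed in the scoop, in the funnel or on the bench.

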